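# Take a surface reading on the sloping reference pad

## Robot

A 7-joint arm with a two-finger parallel gripper is mounted at the origin on a cart in front of the work surface, level with it; the furniture and walls round the work are solid. World frame = base frame: x ahead of the robot, y to its left, z up, the work surface at z = 0. Lengths are in m, angles in rad, forces in N, time in s.
With the tool pointing down it reaches from about 0.4 to 0.875 m from the base axis. Payload 6.5 kg.
Tool frame: the origin (TCP) lies at the centre of the arm's flange, where the gripper is bolted on; the fingertips stand 173 mm ahead of it and the grasp point (between the pads) lies 155 mm ahead of it; z points along the fingers, y is the line along which they close (so a half turn about z gives the same grasp; the last joint's range is limited). The gripper opens to 85 mm and grips with 20 to 120 N. Pads are 22 mm wide; open, the fingers measure 114 mm over their backs; the gripper's body (76 mm by 85 mm) begins 54 mm behind the grasp point. The pads swing forward as they close: fully open they stand 13 mm farther back than shut.
Start: joints at [1.063, 0.536, -0.004, 1.538, 0.003, 1.067, -0.071], TCP at [0.278, -0.588, 0.405] pointing down, gripper open.
Joint ranges: [-2.7, 2.7], [-0.37, 2.16], [-1.27, 1.26], [0.24, 2.4], [-1.31, 4.45], [0.19, 1.91], [-2.76, 2.76]. Speed limits (rad/s): [2.39, 2.39, 3.14, 3.14, 3.14, 3.14, 3.14].

## Interface

Orientations are given as a unit quaternion [x, y, z, w].
In Python, from workcell import telemetry, viewer, ticket gives the robot as it stands.
- The arm moves only by the tool apply_moves, never from a script. Its argument "plan" is one flat list of numbers, 7 for each row, row after row: the turn, a rotation vector about the tool's x, y, z in rad, then the shift along the tool's x, y, z in m, then the closure, from 0 (fully open) to 1 (shut). In form: [ax, ay, az, tx, ty, tz, hand, ax, ay, az, tx, ty, tz, hand, ...]. A call has 1 to 20 rows; each row shifts and turns the commanded pose from where the row before left it, along the tool's axes as they then stand; what a row does not reach is not made up. A row lasts 1/8 s, in which the tool goes at most 62.5 mm and 10.7 degrees, less where a joint would pass 70% of its speed; a pose out of reach is approached as far as the arm can. A call is refused whole if a number of a shift passes 0.0625 or a number of a turn 0.188, either way. A call with a gripper value outside its range is refused whole. The fingers move at their own pace and stop on an object; "grip_force" is the grip in N (left out, the last holds). Time passes only in rows, so rows that do not move let the fingers close. It gives the time, the measured TCP pose, the force, the opening and the grip force at its end, in the units of the state.
- telemetry.sense(): the state, without advancing time (a new reading comes with each control period).
- viewer.snapshot(name): name is "scene" or "top" or "wrist"; returns the picture (420x560x3 uint8, red, green, blue); there is no depth.
- viewer.get_calibration(name): a dict with "camera_matrix" (3x3 intrinsics, pixels), "origin" and "orientation" of the camera in the world. Camera axes: x right, y up, looking along -z (the intrinsics and any distortion apply to the point x, -y, -z); pixel columns grow to the right and rows downward; lengths in m; the calibration is good to about 2 mm. A picture is of the moment at which its call begins: read the wrist's pose just before it. get_calibration takes no time and is no camera call; for the wrist camera it gives the pose at the moment of the call.
- ticket.hand_in(): hands the job in; it is judged then, once.
The state is a dict: "time_s": time; "joint_positions": joint angles; "qd": joint speeds; "joint_efforts": joint torques, N m; "tcp_pos": TCP position; "eef_rot": TCP orientation; "wrist_force": force on the tool from outside, world axes, zero at the start; "wrist_torque": the same for the moment, N m; "finger_gap": finger opening in m; "gripper_force": force on a finger pad.
Only numpy, scipy, OpenCV 4.12 (cv2) and the standard library are available. Lean on these libraries where they do the work, as an engineer would, in place of code of your own. Each camera call takes 0.05 s, during which the arm holds its last target. There are 200 camera calls.

## Task

Take the round dust cap off the sloping pad of the surface-temperature reference and lay it flat on the worktop, knob up, well clear of the reference. Then lift the surface probe out of its stand and hold it square to the sloping pad with its tip inside the small engraved ring, pressing lightly and without bumping the pad, so that the sprung tip is pushed in about half way. Finish while still holding the probe there, and leave the other things on the bench where they are.

Things in the scene. Friction and masses are not known exactly. Their poses are not given: they have to be found in the camera images.
- reference: Surface-temperature reference, fixed on the worktop: grey foot 130 x 110 mm carrying a sloping aluminium head between two cheeks. Origin at the centre of the underside, z up, x level from its low front edge to its high back edge. It may stand turned. Its highest point (back edge of the head) is 0.10 m above the worktop.
- ref_head: The reference's sloping head: face 110 x 100 mm, tilted 20 degrees, -x side low. Origin = the marked spot: centre of the engraved ring (16 mm across) on top of the round steel pad, 82 mm above the worktop. z points squarely out of the pad, y level across the slope, x up the slope. The pad is 50 mm across and 5 mm proud of the face.
- dust_cap: Grey round cap, 60 g, 62 mm across, 9 mm high, plus a round knob 16-18 mm across, 28 mm tall (foot flared to 26 mm for 4 mm). Origin: centre of its underside; z along the knob. Starts over the pad, origin 5 mm below the spot along the head's z, tilted with the head; skirt 6 mm deep, 3 mm play. Comes off along its z. Worktop x 0.40 to 0.50, y -0.42 to -0.34 is always free to lay it on.
- stand: Probe stand, fixed to the worktop: foot 80 x 80 mm, two posts and an aluminium plate 50 x 76 mm whose top is 80 mm above the worktop and has a 17 mm hole on the stand's axis. Origin at the centre of the underside, z up.
- probe: Surface probe, 130 g, round about z, hanging upright in the stand. Origin: nose of its steel stem (12 mm across), at first 30 mm above the worktop; z points up to the handle. Collar 26 mm across at z = 50 to 54 mm rests on the plate; black handle to grip, 22 mm across, z = 54 to 112 mm, end at 121. Sprung plunger projects below the nose. Raise 70 mm or more to leave the stand.
- probe_tip (a point): Centre of the flat end of the probe's plunger (8 mm across): 18 mm below the probe's origin along its z axis when the plunger is out.
- plunger (a joint): How far the sprung tip is pushed in (m): 0 fully out, 0.010 fully in. It takes 2 N to start it, and 0.4 N more for each mm: 4 N half way, 6 N at the end.
- tape: Black roll of tape, 62 mm across, 19 mm high, a bystander.
- screwdriver: Yellow-handled screwdriver, 156 mm long, a bystander.
- weight_big: Brass-coloured knob weight, 30 mm across, 50 mm high, a bystander.
- magnifier: Black round loupe, 43 mm across, 30 mm high, a bystander.
- torch: Black torch lying on its side, 106 mm long, a bystander.
- spanner: Open-ended spanner, 157 mm long, a bystander.
Mind the look-alikes: they are no part of the job. Leave any green or orange look-alike of the dust_cap alone.

How it is judged:
On the way, in this order (a step that is already met when the one before it is completed fails the run):
1. the dust cap lies flat on the worktop, knob up, released and clear of the reference (height (world z) of dust_cap below 0.008 m and angle between dust_cap's own z axis and vertical below 0.1 rad and horizontal distance between dust_cap and reference above 0.11 m and contact force between the fingers and dust_cap below 0.05 N and linear speed of dust_cap below 0.02 m/s), for 0.2 s.
2. the probe is lifted clear out of its stand (z of probe in the frame of stand above 0.09 m and contact force between probe and stand below 0.05 N and contact force between the fingers and probe above 1 N), for 0.1 s.
At the end, for the whole second after the job is handed in: Gripper holds the probe: tip within 9 mm of the ring centre, axis within 0.15 rad of square to the pad, plunger in 2.5 to 8 mm, force 1.5 to 8 N, free of the stand; the cap lies flat, knob up, on the worktop, its centre over 0.11 m from the reference centre (distance between probe_tip and ref_head below 0.009 m and angle between the z axis of probe and the z axis of ref_head, either way round below 0.15 rad and value of joint plunger between 0.0025 and 0.008 m and contact force between probe and ref_head between 1.5 and 8 N and contact force between the fingers and probe above 1 N and contact force between probe and stand below 0.05 N and height (world z) of dust_cap below 0.008 m and angle between dust_cap's own z axis and vertical below 0.1 rad and horizontal distance between dust_cap and reference above 0.11 m); the arm keeps its last pose, push and grip.
It fails at once if the probe bumped the reference (over 15 N) (contact force between probe and ref_head above 15 N).
It fails at once if a bystander was moved by more than 3 cm (distance of any of tape, screwdriver, weight_big, magnifier, torch, spanner from where it was at the start of the episode above 0.03 m).
It also fails if it takes over 58 s, if anything falls off the work surface, if the arm or the gripper's body presses on something with over 40 N, if the wrist force passes 120 N, or if a joint passes its speed limit or range.

## Working session

There is one attempt and no reset: what is moved stays moved. The work goes in short steps, Python scripts to look and compute and a tool call to move; the robot and the scene stay as the last step left them, time stands still between calls to the robot, and variables do not carry over. Pictures are saved under pics/ and viewed, at most 10 in all, crops included, and the job is handed in when it is done.

Besides the shell and the picture viewer there is one more tool, called after "Call:" as name(argument=value, ...) on one line, values as JSON. apply_moves: Moves the arm, as the interface text tells. Its arguments: {"type":"object","properties":{"plan":{"type":"array","items":{"type":"number"}},"grip_force":{"type":"number"}},"required":["plan"]}

```bash
mkdir -p pics; cat > h.py <<'E'
import numpy as np, cv2
from scipy.spatial.transform import Rotation as R
from workcell import telemetry, viewer, ticket
def snap(n,f):
    im=viewer.snapshot(n); cv2.imwrite('pics/'+f,cv2.cvtColor(im,cv2.COLOR_RGB2BGR)); return im
def cal(n):
    c=viewer.get_calibration(n); o=c['orientation']; o=np.array(o)
    r=R.from_quat(o).as_matrix() if o.size==4 else o
    return np.array(c['camera_matrix']),np.array(c['origin']),r
def ray(c,px):
    K,o,r=c; v=np.linalg.inv(K)@[px[0],px[1],1]; return o, r@np.array([v[0],-v[1],-v[2]])
def onz(c,px,z):
    o,d=ray(c,px); return o+d*(z-o[2])/d[2]
def proj(c,P):
    K,o,r=c; q=r.T@(np.array(P)-o); p=K@[q[0],-q[1],-q[2]]; return p[:2]/p[2]
E
python3 - <<'E'
from h import *
for n in("scene","top","wrist"):
    print(n,viewer.get_calibration(n)); snap(n,n+'0.png')
print(telemetry.sense())
E
```

```text
scene {'camera_matrix': array([[453.53131891,   0.        , 279.95066413],
       [  0.        , 453.53131891, 210.28875825],
       [  0.        ,   0.        ,   1.        ]]), 'origin': array([-0.16213494,  0.53969913,  0.71237206]), 'orientation': array([-0.18629778,  0.40487651,  0.8213197 , -0.35609282])}
top {'camera_matrix': array([[453.41163454,   0.        , 279.30093188],
       [  0.        , 453.41163454, 218.71556363],
       [  0.        ,   0.        ,   1.        ]]), 'origin': array([ 0.31163611, -0.06332745,  1.33492387]), 'orientation': array([ 0.05285029, -0.04639085, -0.70435508,  0.7063559 ])}
wrist {'camera_matrix': array([[327.91476125,   0.        , 279.64690004],
       [  0.        , 327.91476125, 212.08422298],
       [  0.        ,   0.        ,   1.        ]]), 'origin': array([ 0.35271284, -0.55390884,  0.37206144]), 'orientation': array([-0.13806483,  0.08839083, -0.52813374,  0.8331866 ])}
{'time_s': 0.15, 'joint_positions': array([ 1.06278616,  0.536982  , -0.00444252,  1.53866291,  0.00264821,
        1.06729848, -0.0712308 ]), 'qd': array([-0.00139697, -0.00379043,  0.00116981, -0.00347653,  0.00090806,
       -0.00085252,  0.00098592]), 'joint_efforts': array([ 4.86702847e-04, -5.83790231e+01,  1.04972128e+00, -2.59352642e+01,
        1.25833356e-02,  6.49565322e-03,  1.61018795e-05]), 'tcp_pos': array([ 0.27781565, -0.58734747,  0.40401421]), 'eef_rot': array([ 9.75691938e-01,  2.19145588e-01, -2.15388612e-04, -6.37465488e-04]), 'wrist_force': array([-0.41193233,  0.00558978, -0.97075898]), 'wrist_torque': array([ 0.03420909, -0.01452068, -0.0272072 ]), 'gripper_force': 0.0, 'finger_gap': 0.08549045644659363}
```

View pics/top0.png

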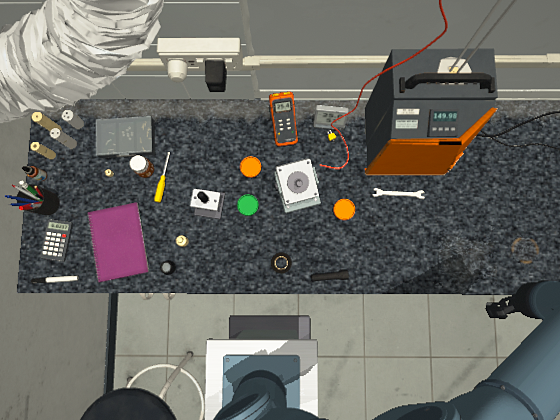

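View pics/scene0.png

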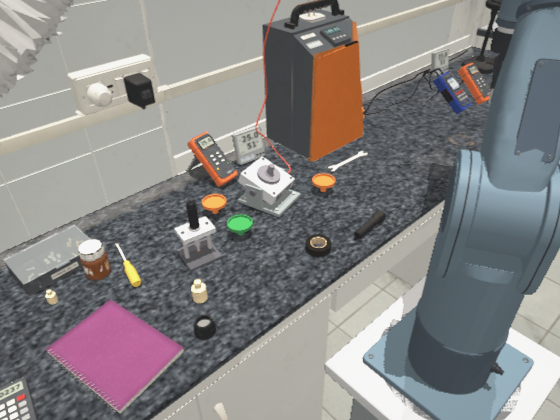

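Top view: the grey cap on the reference is at (299,183). Look-alikes are green (248,205) and orange (250,167) and (344,209), so I choose the grey one. The probe and stand are at (206,200). I'll check with a close crop.

```bash
python3 - <<'E'
import cv2,numpy as np
a=cv2.imread('pics/top0.png')[145:225,180:330]; b=cv2.imread('pics/scene0.png')[145:275,165:310]
a=cv2.resize(a,None,fx=5,fy=5,interpolation=cv2.INTER_CUBIC)[:, :750]
cv2.imwrite('pics/c_top.png',a)
cv2.imwrite('pics/c_scene.png',cv2.resize(b,None,fx=4.5,fy=4.5,interpolation=cv2.INTER_CUBIC))
E
```

```text
(no output)
```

View pics/c_top.png

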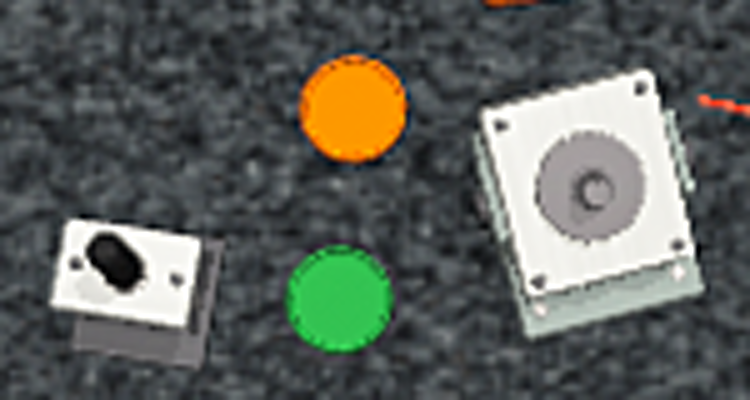

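View pics/c_scene.png

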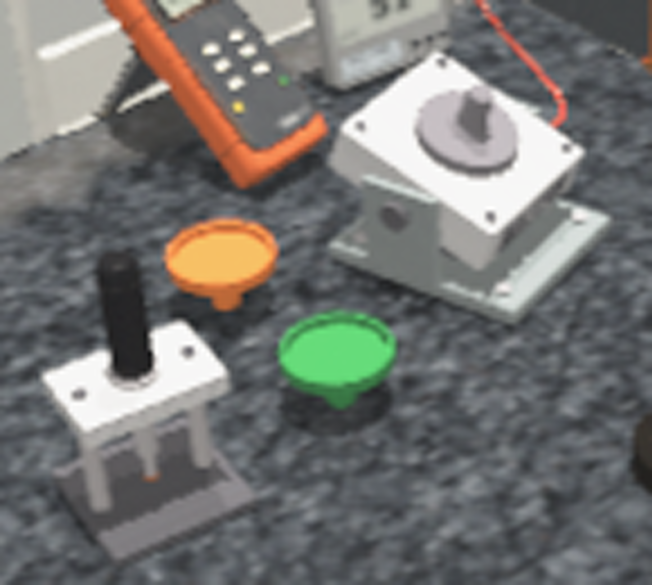

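```bash
cat >> h.py <<'E'
def tri(ca,pa,cb,pb):
    o1,d1=ray(ca,pa);o2,d2=ray(cb,pb);d1=d1/np.linalg.norm(d1);d2=d2/np.linalg.norm(d2)
    s=np.linalg.lstsq(np.c_[d1,-d2],o2-o1,rcond=None)[0]
    p,q=o1+s[0]*d1,o2+s[1]*d2; return (p+q)/2,np.linalg.norm(p-q)
E
python3 - <<'E'
from h import *
T=cal('top');S=cal('scene')
t=lambda u,v:((u+.5)/5-.5+180,(v+.5)/5-.5+145)
s=lambda u,v:((u+.5)/4.5-.5+165,(v+.5)/4.5-.5+145)
P={}
for n,a,b in [('sTL',(500,125),(360,127)),('sTR',(640,88),(440,60)),('sBR',(678,243),(567,148)),('sBL',(538,281),(490,216)),
 ('knob',(597,189),(480,93)),('capdisc',(590,186),(467,132)),
 ('stL',(75,263),(78,394)),('stR',(176,279),(188,352)),('hend',(103,246),(118,262))]:
    p,e=tri(T,t(*a),S,s(*b)); P[n]=p; print(n,p.round(4),round(e,4))
c=(P['sTL']+P['sTR']+P['sBR']+P['sBL'])/4
x=P['sTL']+P['sTR']-P['sBR']-P['sBL'];y=P['sTL']+P['sBL']-P['sTR']-P['sBR']
n=np.cross(x,y);n/=np.linalg.norm(n)
print(c,n,np.degrees(np.arccos(n[2])),'yaw n',np.degrees(np.arctan2(-n[1],-n[0])),'yaw x',np.degrees(np.arctan2(x[1],x[0])))
E
```

```text
sTL [ 0.6277 -0.0511  0.0923] 0.0024
sTR [ 0.6486 -0.1296  0.0949] 0.0029
sBR [ 0.566  -0.1534  0.0607] 0.0009
sBL [ 0.5438 -0.0732  0.0622] 0.0015
knob [ 0.5866 -0.1055  0.1097] 0.001
capdisc [ 0.5949 -0.1023  0.0812] 0.0017
stL [0.5506 0.1885 0.0801] 0.0026
stR [0.5413 0.1309 0.0797] 0.0015
hend [0.5462 0.1592 0.1472] 0.0003
[ 0.59650802 -0.10183919  0.07752686] [-0.33869033 -0.08539296  0.93701489] 20.443858620585672 yaw n 14.150883056249066 yaw x 15.402763660983773
```

```bash
cat >> h.py <<'E'
a=np.radians(20);YAW=np.radians(15.2)
n=np.array([-np.sin(a)*np.cos(YAW),-np.sin(a)*np.sin(YAW),np.cos(a)])
CAP=np.array([.5966,-.1018,.0773])
def tool(z,az):   # tool z axis, y heading azimuth
    z=np.array(z,float);z/=np.linalg.norm(z);y=np.array([np.cos(az),np.sin(az),0]);y-=z*(y@z);y/=np.linalg.norm(y)
    return np.c_[np.cross(y,z),y,z]
def go(Rt,p):  # print turn and shift (after the turn), in tool axes
    s=telemetry.sense();A=R.from_quat(s['eef_rot']).as_matrix()
    w=R.from_matrix(A.T@Rt).as_rotvec();t=Rt.T@(np.array(p)-s['tcp_pos'])
    print('t',round(s['time_s'],2),'turn',w.round(4),'shift',t.round(4),'F',s['wrist_force'].round(2),'gap',round(s['finger_gap'],4),'tcp',s['tcp_pos'].round(4))
    return w,t
E
python3 - <<'E'
from h import *
T=cal('top')
print('box front',onz(T,(365,175),0),onz(T,(450,178),0),'orange',onz(T,(344,209),.03))
Rt=tool(-n,YAW)
s=telemetry.sense();A=R.from_quat(s['eef_rot']).as_matrix()
Rd=tool([0,0,-1],YAW)
print('yaw only');go(Rd,CAP+.246*n)
print('tilt',R.from_matrix(Rd.T@Rt).as_rotvec(), Rd.T@Rt)
E
```

```text
box front [ 0.633814   -0.30823462  0.        ] [ 0.62492866 -0.562724    0.        ] orange [ 0.5251207  -0.23935774  0.03      ]
yaw only
t 0.15 turn [-1.2000e-03 -8.0000e-04 -1.3942e+00] shift [0.385  0.3508 0.0955] F [-0.41  0.01 -0.97] gap 0.0855 tcp [ 0.2778 -0.5873  0.404 ]
tilt [-3.49065850e-01 -9.91426098e-18 -7.04825856e-19] [[ 1.00000000e+00 -1.77590020e-18 -5.55050606e-18]
 [-3.15709885e-18  9.39692621e-01  3.42020143e-01]
 [ 1.38777878e-17 -3.42020143e-01  9.39692621e-01]]
```

Call:
apply_moves(plan=[0, 0, -0.174, 0, 0, 0, 0, 0, 0, -0.174, 0, 0, 0, 0, 0, 0, -0.174, 0, 0, 0, 0, 0, 0, -0.174, 0, 0, 0, 0, 0, 0, -0.174, 0, 0, 0, 0, 0, 0, -0.174, 0, 0, 0, 0, 0, 0, -0.174, 0, 0, 0, 0, 0, 0, -0.174, 0, 0, 0, 0, 0, 0, 0, 0.0385, 0.035, 0.004, 0, 0, 0, 0, 0.0385, 0.035, 0.004, 0, 0, 0, 0, 0.0385, 0.035, 0.004, 0, 0, 0, 0, 0.0385, 0.035, 0.004, 0, 0, 0, 0, 0.0385, 0.035, 0.004, 0, 0, 0, 0, 0.0385, 0.035, 0.004, 0, 0, 0, 0, 0.0385, 0.035, 0.004, 0, 0, 0, 0, 0.0385, 0.035, 0.004, 0, 0, 0, 0, 0.0385, 0.035, 0.004, 0, 0, 0, 0, 0.0385, 0.035, 0.004, 0, -0.174, 0, 0, 0, 0, 0, 0, -0.175, 0, 0, 0, 0, 0, 0])

```text
time_s: 2.65
tcp_pos: [0.5163, -0.1234, 0.3647]
eef_rot: [0.598, 0.782, 0.14, 0.107]
wrist_force: [-0.3, 0.1, -0.5]
finger_gap: 0.0853
gripper_force: 0.0
```

Call:
apply_moves(plan=[0, 0, 0, 0, 0, 0, 0, 0, 0, 0, 0, 0, 0, 0, 0, 0, 0, 0, 0, 0, 0])

```text
time_s: 3.02
tcp_pos: [0.5162, -0.1247, 0.3648]
eef_rot: [0.599, 0.782, 0.137, 0.105]
wrist_force: [-0.1, 1.1, -0.5]
finger_gap: 0.0852
gripper_force: 0.0
```

```bash
python3 - <<'E'
from h import *
go(tool(-n,YAW),CAP+.246*n)
im=snap('wrist','w1.png');W=cal('wrist')
print('pred capcentre',proj(W,CAP+.009*n),'knobtop',proj(W,CAP+.037*n),'handle',)
print(telemetry.sense()['joint_positions'].round(2))
E
```

```text
t 3.02 turn [-0.0015  0.0006 -0.0018] shift [ 0.001  -0.0198  0.0528] F [-0.12  1.08 -0.45] gap 0.0852 tcp [ 0.5162 -0.1247  0.3648]
pred capcentre [257.68682792 202.68701674] knobtop [255.23173772 213.8586142 ] handle
[ 0.67  0.38 -0.57  1.99  0.12  0.51  0.33]
```

View pics/w1.png

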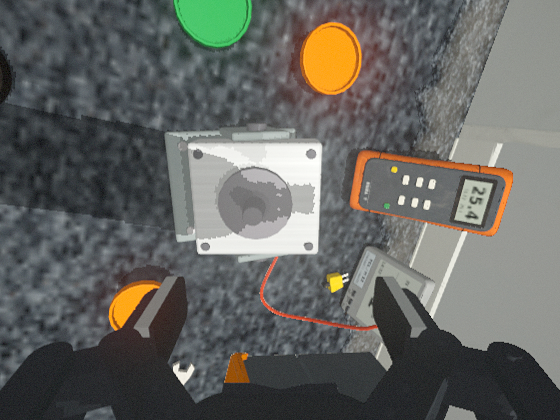

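Wrist view: the grey cap's centre is at about (255,203) and its knob top at (254,213). That is within 2 px of the prediction, and the ringed head is square to the view. Descending to grip.

Call:
apply_moves(plan=[0, 0, 0, 0.0005, -0.01, 0.02, 0, 0, 0, 0, 0.0005, -0.01, 0.02, 0, 0, 0, 0, 0, 0, 0.018, 0, 0, 0, 0, 0, 0, 0.018, 0, 0, 0, 0, 0, 0, 0.012, 0, 0, 0, 0, 0, 0, 0.012, 0, 0, 0, 0, 0, 0, 0.012, 0, 0, 0, 0, 0, 0, 0, 0, 0, 0, 0, 0, 0, 0, 0])

```text
time_s: 4.2
tcp_pos: [0.5344, -0.1188, 0.2528]
eef_rot: [0.599, 0.782, 0.138, 0.106]
wrist_force: [0.5, 0.2, 0.4]
finger_gap: 0.0857
gripper_force: 0.0
```

```bash
python3 - <<'E'
from h import *
go(tool(-n,YAW),CAP+.186*n)
E
```

```text
t 4.2 turn [ 0.0002  0.001  -0.0021] shift [0.0001 0.0006 0.001 ] F [0.52 0.21 0.44] gap 0.0857 tcp [ 0.5344 -0.1188  0.2528]
```

Call:
apply_moves(plan=[0, 0, 0, 0, 0, 0, 0.5, 0, 0, 0, 0, 0, 0, 1, 0, 0, 0, 0, 0, 0, 1, 0, 0, 0, 0, 0, 0, 1, 0, 0, 0, 0, 0, 0, 1, 0, 0, 0, 0, 0, 0, 1, 0, 0, 0, 0, 0, 0, 1, 0, 0, 0, 0, 0, 0, 1], grip_force=40)

```text
time_s: 5.2
tcp_pos: [0.5343, -0.1188, 0.2528]
eef_rot: [0.599, 0.782, 0.138, 0.106]
wrist_force: [-2.7, -1.2, 6.1]
finger_gap: 0.0155
gripper_force: 36.2
```

Call:
apply_moves(plan=[0, 0, 0, 0, 0, -0.003, 1, 0, 0, 0, 0, 0, -0.006, 1, 0, 0, 0, 0, 0, -0.01, 1, 0, 0, 0, 0, 0, -0.02, 1, 0, 0, 0, 0, 0, -0.025, 1, 0, 0, 0, 0, 0, -0.025, 1, 0, 0, 0, 0, 0, -0.01, 1, 0, 0, 0, 0, 0, 0, 1])

```text
time_s: 6.2
tcp_pos: [0.5016, -0.1279, 0.3464]
eef_rot: [0.599, 0.781, 0.138, 0.106]
wrist_force: [0.3, -0.8, -0.5]
finger_gap: 0.0154
gripper_force: 53.5
```

```bash
python3 - <<'E'
from h import *
im=snap('wrist','w2.png')
Rd=tool([0,0,-1],YAW)
go(Rd,[.45,-.38,.186+.002+.1])
E
```

```text
t 6.25 turn [ 0.3491  0.0008 -0.0025] shift [-0.2299 -0.1158  0.0577] F [-0.39 -0.06 -1.34] gap 0.0156 tcp [ 0.5015 -0.1278  0.3457]
```

View pics/w2.png

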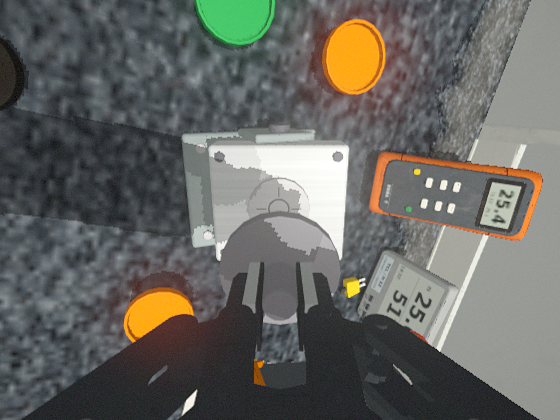

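The cap is held straight, and the bare ring shows at about (279,208). Carrying the cap over.

```bash
python3 - <<'E'
from h import *
W=cal('wrist');g=cv2.cvtColor(cv2.imread('pics/w2.png'),cv2.COLOR_BGR2GRAY)
print('ring',onz(W,(279,208),.082),'pred px',proj(W,CAP+.005*n))
cv2.imwrite('pics/ring.png',cv2.resize(g[160:260,200:360],None,fx=5,fy=5,interpolation=cv2.INTER_CUBIC))
E
```

```text
ring [ 0.59242142 -0.1037545   0.082     ] pred px [282.3308603  206.67049003]
```

View pics/ring.png

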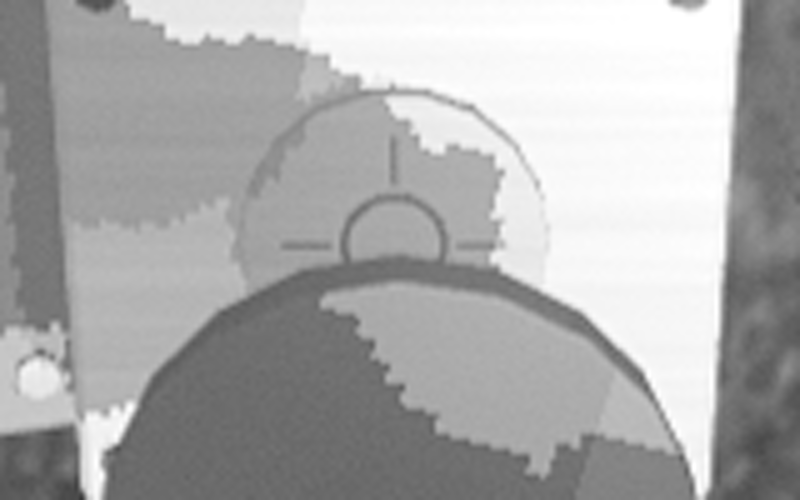

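Call:
apply_moves(plan=[0.175, 0, 0, 0, 0, 0, 1, 0.174, 0, 0, 0, 0, 0, 1, 0, 0, 0, -0.038, -0.019, 0, 1, 0, 0, 0, -0.038, -0.019, 0.01, 1, 0, 0, 0, -0.038, -0.019, 0.01, 1, 0, 0, 0, -0.038, -0.019, 0.01, 1, 0, 0, 0, -0.038, -0.019, 0.01, 1, 0, 0, 0, -0.039, -0.02, 0.017, 1, 0, 0, 0, 0, 0, 0, 1, 0, 0, 0, 0, 0, 0, 1, 0, 0, 0, 0, 0, 0, 1])

```text
time_s: 7.62
tcp_pos: [0.4511, -0.3771, 0.2887]
eef_rot: [0.607, 0.794, 0.0, -0.0]
wrist_force: [-0.3, 0.8, -0.4]
finger_gap: 0.0155
gripper_force: 53.6
```

```bash
python3 - <<'E'
from h import *
im=snap('scene','s3.png')
go(tool([0,0,-1],YAW),[.45,-.38,.186+.004])
E
```

```text
t 7.67 turn [ 0.0005 -0.0002  0.0001] shift [-0.0024 -0.0017  0.0988] F [ 0.48 -0.22 -0.81] gap 0.0154 tcp [ 0.451  -0.3773  0.2888]
```

The ring centre is at crop (394,244), i.e. pixel (278.4,208.3). Lowering the cap.

Call:
apply_moves(plan=[0, 0, 0, 0, 0, 0.025, 1, 0, 0, 0, 0, 0, 0.025, 1, 0, 0, 0, 0, 0, 0.02, 1, 0, 0, 0, 0, 0, 0.014, 1, 0, 0, 0, 0, 0, 0.008, 1, 0, 0, 0, 0, 0, 0.004, 1, 0, 0, 0, 0, 0, 0, 1, 0, 0, 0, 0, 0, 0, 1])

```text
time_s: 8.68
tcp_pos: [0.4504, -0.3788, 0.1931]
eef_rot: [0.608, 0.794, -0.0, 0.0]
wrist_force: [0.2, -0.6, 0.7]
finger_gap: 0.0153
gripper_force: 53.6
```

```bash
python3 - <<'E'
from h import *
go(tool([0,0,-1],YAW),[.45,-.38,.186])
E
```

```text
t 8.68 turn [ 0.0005  0.0007 -0.0023] shift [-0.0011 -0.0007  0.0071] F [ 0.2  -0.65  0.71] gap 0.0153 tcp [ 0.4504 -0.3788  0.1931]
```

Call:
apply_moves(plan=[0, 0, 0, 0, 0, 0.002, 1, 0, 0, 0, 0, 0, 0.002, 1, 0, 0, 0, 0, 0, 0, 1])

```text
time_s: 9.05
tcp_pos: [0.4501, -0.3786, 0.1885]
eef_rot: [0.608, 0.794, -0.0, -0.0]
wrist_force: [0.2, 0.3, -0.7]
finger_gap: 0.0153
gripper_force: 53.6
```

Call:
apply_moves(plan=[0, 0, 0, 0, 0, 0.001, 1, 0, 0, 0, 0, 0, 0.001, 1, 0, 0, 0, 0, 0, 0, 1])

```text
time_s: 9.43
tcp_pos: [0.4502, -0.3786, 0.1868]
eef_rot: [0.608, 0.794, -0.0, 0.0]
wrist_force: [-0.6, 0.6, 2.5]
finger_gap: 0.0152
gripper_force: 54.2
```

Call:
apply_moves(plan=[0, 0, 0, 0, 0, 0.001, 1, 0, 0, 0, 0, 0, 0, 1])

```text
time_s: 9.68
tcp_pos: [0.4503, -0.3786, 0.1867]
eef_rot: [0.608, 0.794, -0.0, -0.0]
wrist_force: [-3.2, 3.3, 11.8]
finger_gap: 0.0157
gripper_force: 56.1
```

Call:
apply_moves(plan=[0, 0, 0, 0, 0, -0.0005, 0.7, 0, 0, 0, 0, 0, 0, 0.4, 0, 0, 0, 0, 0, 0, 0.2, 0, 0, 0, 0, 0, 0, 0, 0, 0, 0, 0, 0, 0, 0, 0, 0, 0, 0, 0, 0, 0, 0, 0, 0, 0, 0, -0.02, 0, 0, 0, 0, 0, 0, -0.03, 0, 0, 0, 0, 0, 0, -0.04, 0, 0, 0, 0, 0, 0, -0.03, 0, 0, 0, 0, 0, 0, 0, 0, 0, 0, 0, 0, 0, 0, 0])

```text
time_s: 11.18
tcp_pos: [0.4499, -0.3785, 0.3064]
eef_rot: [0.608, 0.794, -0.0, -0.0]
wrist_force: [-0.3, 0.4, -0.1]
finger_gap: 0.0857
gripper_force: 0.0
```

```bash
python3 - <<'E'
from h import *
im=snap('wrist','w4.png');W=cal('wrist')
for p in ((.45,-.379,.009),(.45,-.379,.037)): print(proj(W,p))
g=snap('top','t4.png')
st=(np.array([.5506,.1885,.08])+[.5413,.1309,.08])/2
st[2]=0
go(tool([0,0,-1],YAW),st+[0,0,.03+.09+.155+.1])
E
```

```text
[281.30245073 202.68698071]
[281.42294478 213.49034318]
t 11.28 turn [-0.0011 -0.0013 -0.0022] shift [ 0.494   0.234  -0.0696] F [-0.72 -0.63  0.61] gap 0.0853 tcp [ 0.4497 -0.3784  0.3054]
```

View pics/w4.png

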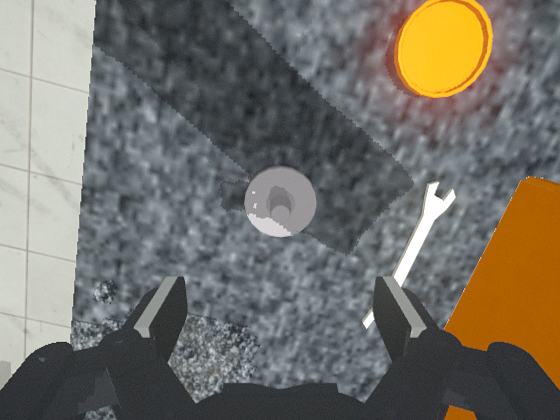

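The cap lies flat, knob up, at (280,202), where I predicted it. Now to the probe.

Call:
apply_moves(plan=[0, 0, 0, 0, 0, -0.035, 0, 0, 0, 0, 0, 0, -0.035, 0, 0, 0, 0, 0.041, 0.0195, 0, 0, 0, 0, 0, 0.041, 0.0195, 0, 0, 0, 0, 0, 0.041, 0.0195, 0, 0, 0, 0, 0, 0.041, 0.0195, 0, 0, 0, 0, 0, 0.041, 0.0195, 0, 0, 0, 0, 0, 0.041, 0.0195, 0, 0, 0, 0, 0, 0.041, 0.0195, 0, 0, 0, 0, 0, 0.041, 0.0195, 0, 0, 0, 0, 0, 0.041, 0.0195, 0, 0, 0, 0, 0, 0.041, 0.0195, 0, 0, 0, 0, 0, 0.041, 0.0195, 0, 0, 0, 0, 0, 0.041, 0.0195, 0, 0, 0, 0, 0, 0, 0, 0, 0, 0, 0, 0, 0, 0, 0, 0])

```text
time_s: 13.28
tcp_pos: [0.548, 0.1567, 0.3752]
eef_rot: [0.608, 0.794, -0.001, -0.0]
wrist_force: [-0.7, 0.3, 0.9]
finger_gap: 0.0856
gripper_force: 0.0
```

```bash
python3 - <<'E'
from h import *
im=snap('wrist','w5.png');W=cal('wrist')
st=np.array([.546,.1595,0])
print('pred end',proj(W,st+[0,0,.151]),'plate screws',proj(W,(.5506,.1885,.08)),proj(W,(.5413,.1309,.08)))
go(tool([0,0,-1],YAW),st+[0,0,.03+.09+.155])
print(telemetry.sense()['joint_positions'].round(2))
E
```

```text
pred end [280.06269058 229.00829877] plate screws [294.89993053 165.54704633] [266.34616008 226.8020048 ]
t 13.32 turn [-0.0018  0.0009 -0.0036] shift [ 0.0039 -0.0011  0.1003] F [0.34 0.32 0.93] gap 0.0853 tcp [0.5481 0.156  0.3753]
[ 0.05  0.49 -0.55  1.76  0.3   0.98 -0.35]
```

View pics/w5.png

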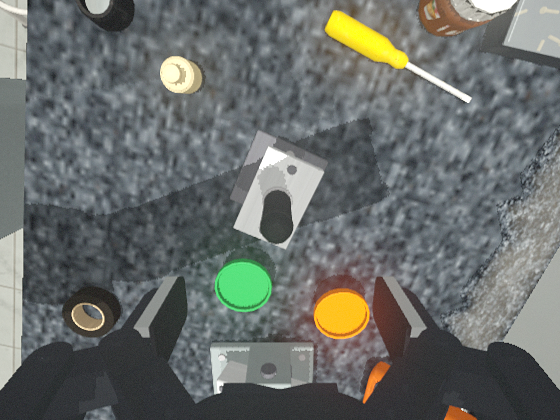

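Wrist view: the handle end is at about (275,228), against a predicted (280,229). I'll refine it with a mask, then use that.

```bash
python3 - <<'E'
from h import *
W=cal('wrist');im=cv2.imread('pics/w5.png')
g=im.max(2);m=(g<40).astype(np.uint8);m[:185]=0;m[250:]=0;m[:,:255]=0;m[:,300:]=0
for r in range(190,248,4):
    x=np.where(m[r])[0]; print(r,x.min() if len(x) else None,x.max() if len(x) else None)
for px in((291,170),):print('screw',onz(W,px,.08))
for v in (224,226,228):print(v,onz(W,(276,v),.151))
E
```

```text
190 None None
194 None None
198 None None
202 None None
206 None None
210 None None
214 None None
218 None None
222 None None
226 None None
230 None None
234 None None
238 None None
242 None None
246 None None
screw [0.54852916 0.18416848 0.08      ]
224 [0.54266193 0.16211031 0.151     ]
226 [0.54300424 0.16080726 0.151     ]
228 [0.543348   0.15949867 0.151     ]
```

```bash
python3 - <<'E'
from h import *
im=cv2.imread('pics/w5.png');g=im.max(2)
print(g[228,255:300:3],g[190:250:4,276])
m=(g<75).astype(np.uint8);m[:185]=0;m[250:]=0;m[:,:250]=0;m[:,305:]=0
k,l,s,c=cv2.connectedComponentsWithStats(m);i=1+s[1:,4].argmax();print(s[i],c[i])
for r in range(194,248,4):
    x=np.where(l[r]==i)[0]; print(r,(x.min(),x.max()) if len(x) else None,end=' ')
E
```

```text
[209 200  57  67  73  75  68  71  74  77  71  69  59 215 137] [103  67  69  71  70  72  68  68  70  73  70  70  74  66 131]
[ 261  191   32   52 1257] [276.63564041 216.81782021]
194 (np.int64(268), np.int64(285)) 198 (np.int64(266), np.int64(289)) 202 (np.int64(265), np.int64(290)) 206 (np.int64(264), np.int64(290)) 210 (np.int64(264), np.int64(290)) 214 (np.int64(263), np.int64(290)) 218 (np.int64(262), np.int64(291)) 222 (np.int64(261), np.int64(292)) 226 (np.int64(261), np.int64(292)) 230 (np.int64(261), np.int64(291)) 234 (np.int64(263), np.int64(290)) 238 (np.int64(266), np.int64(286)) 242 (np.int64(273), np.int64(281)) 246 None
```

```bash
python3 - <<'E'
from h import *
W=cal('wrist');print(onz(W,(276.5,226.5),.142),onz(W,(276.5,226),.147))
go(tool([0,0,-1],YAW),np.array([.5435,.160,0])+[0,0,.03+.09+.155])
E
```

```text
[0.54419211 0.15712326 0.142     ] [0.54366109 0.15936705 0.147     ]
t 13.32 turn [-0.0018  0.0009 -0.0036] shift [ 0.0051 -0.0034  0.1003] F [0.34 0.32 0.93] gap 0.0853 tcp [0.5481 0.156  0.3753]
```

Call:
apply_moves(plan=[0, 0, 0, 0.003, -0.003, 0, 0, 0, 0, 0, 0, 0, 0.025, 0, 0, 0, 0, 0, 0, 0.025, 0, 0, 0, 0, 0, 0, 0.02, 0, 0, 0, 0, 0, 0, 0.015, 0, 0, 0, 0, 0, 0, 0.01, 0, 0, 0, 0, 0, 0, 0.005, 0, 0, 0, 0, 0, 0, 0, 0, 0, 0, 0, 0, 0, 0, 0.4, 0, 0, 0, 0, 0, 0, 0.6, 0, 0, 0, 0, 0, 0, 0.7, 0, 0, 0, 0, 0, 0, 0.8, 0, 0, 0, 0, 0, 0, 0.9, 0, 0, 0, 0, 0, 0, 1, 0, 0, 0, 0, 0, 0, 1, 0, 0, 0, 0, 0, 0, 1], grip_force=50)

```text
time_s: 15.32
tcp_pos: [0.5445, 0.1595, 0.2764]
eef_rot: [0.608, 0.794, -0.0, 0.0]
wrist_force: [-2.6, -0.0, 6.1]
finger_gap: 0.0208
gripper_force: 49.0
```

```bash
python3 - <<'E'
from h import *
go(tool([0,0,-1],YAW),np.array([.544,.158,0])+[0,0,.03+.09+.155])
snap('wrist','w6.png')
E
```

```text
t 15.32 turn [ 0.      0.0002 -0.0022] shift [-0.0013 -0.0009  0.0014] F [-2.55 -0.04  6.09] gap 0.0208 tcp [0.5445 0.1595 0.2764]
```

Call:
apply_moves(plan=[0, 0, 0, 0, 0, -0.005, 1, 0, 0, 0, 0, 0, -0.01, 1, 0, 0, 0, 0, 0, -0.02, 1, 0, 0, 0, 0, 0, -0.025, 1, 0, 0, 0, 0, 0, -0.025, 1, 0, 0, 0, 0, 0, -0.025, 1, 0, 0, 0, 0, 0, -0.015, 1, 0, 0, 0, 0, 0, -0.005, 1, 0, 0, 0, 0, 0, 0, 1, 0, 0, 0, 0, 0, 0, 1])

```text
time_s: 16.62
tcp_pos: [0.5442, 0.1592, 0.4052]
eef_rot: [0.608, 0.794, -0.001, -0.001]
wrist_force: [0.6, -0.3, -1.7]
finger_gap: 0.0211
gripper_force: 49.0
```

```bash
python3 - <<'E'
from h import *
snap('wrist','w7.png');snap('scene','s7.png');W=cal('wrist')
SP=np.array([.5925,-.104,.082]); 
go(tool([0,0,-1],YAW),SP+n*(.018+.09+.155+.08))
s=telemetry.sense();A=R.from_quat(s['eef_rot']).as_matrix()
for d in (.155+.09,.155+.108): print(proj(W,s['tcp_pos']+A[:,2]*d),proj(cal('scene'),s['tcp_pos']+A[:,2]*d))
E
```

```text
t 16.73 turn [-0.0015 -0.     -0.0021] shift [-0.2668 -0.1398  0.001 ] F [-0.27  0.44 -1.23] gap 0.0206 tcp [0.5443 0.1593 0.4053]
[281.09876741 223.47250487] [190.51617991 198.2606176 ]
[281.01381638 214.9012498 ] [191.6796096  205.14276875]
```

View pics/w7.png

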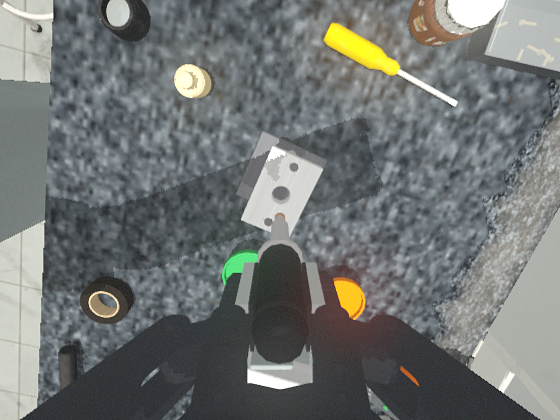

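The probe hangs straight in the grip, with the red tip at (280.5,215) as predicted. Moving over to the pad.

Call:
apply_moves(plan=[0, 0, 0, -0.03, -0.0155, 0, 1, 0, 0, 0, -0.03, -0.0155, 0, 1, 0, 0, 0, -0.03, -0.0155, 0, 1, 0, 0, 0, -0.03, -0.0155, 0, 1, 0, 0, 0, -0.03, -0.0155, 0, 1, 0, 0, 0, -0.03, -0.0155, 0, 1, 0, 0, 0, -0.03, -0.0155, 0, 1, 0, 0, 0, -0.03, -0.0155, 0, 1, 0, 0, 0, -0.0268, -0.0155, 0, 1, 0, 0, 0, 0, 0, 0, 1, -0.117, 0, 0, 0, 0, 0, 1, -0.116, 0, 0, 0, 0, 0, 1, -0.116, 0, 0, 0, 0, 0, 1, 0, 0, 0, 0, 0, 0, 1, 0, 0, 0, 0, 0, 0, 1])

```text
time_s: 18.6
tcp_pos: [0.4793, -0.134, 0.4061]
eef_rot: [0.599, 0.782, 0.137, 0.105]
wrist_force: [-0.0, -0.3, -0.9]
finger_gap: 0.0206
gripper_force: 49.3
```

```bash
python3 - <<'E'
from h import *
im=snap('wrist','w8.png');W=cal('wrist')
SP=np.array([.5925,-.104,.082])
go(tool(-n,YAW),SP+n*(.263+.08))
s=telemetry.sense();A=R.from_quat(s['eef_rot']).as_matrix()
print('tip',proj(W,s['tcp_pos']+A[:,2]*.263),'ring pred',proj(W,SP),proj(W,[.5949,-.1023,.082]))
b=cv2.cvtColor(im,cv2.COLOR_RGB2BGR)[130:270,190:370]
cv2.imwrite('pics/w8c.png',cv2.resize(b,None,fx=4,fy=4,interpolation=cv2.INTER_CUBIC))
E
```

```text
t 18.65 turn [-0.0017 -0.0001 -0.0012] shift [-0.0007 -0.001   0.0015] F [ 0.23 -0.14 -1.02] gap 0.021 tcp [ 0.4795 -0.1339  0.4061]
tip [281.42542952 214.55782351] ring pred [280.6447534  187.91047431] [283.27533539 186.66799506]
```

View pics/w8c.png

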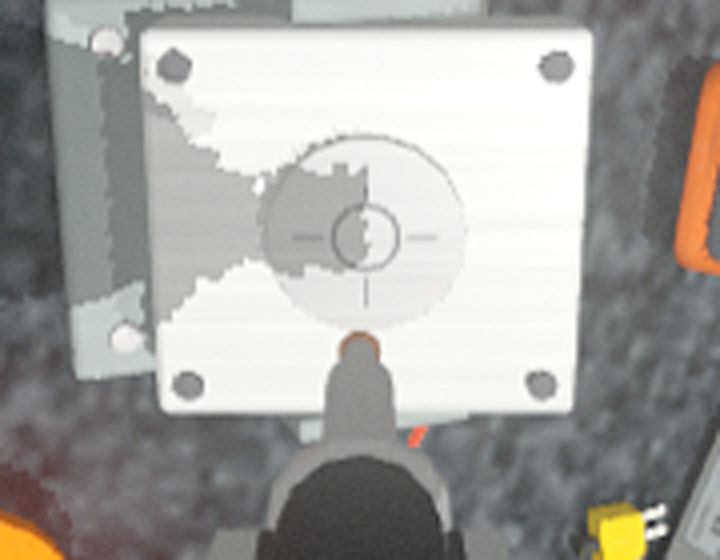

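The ring is at crop (366,238), i.e. px (281.1,189.1), and the tip at crop (360,347). They line up within about 1.5 mm. Approaching.

Call:
apply_moves(plan=[0, 0, 0, -0.0005, 0.0005, 0.015, 1, 0, 0, 0, 0, 0, 0.015, 1, 0, 0, 0, 0, 0, 0.015, 1, 0, 0, 0, 0, 0, 0.01, 1, 0, 0, 0, 0, 0, 0.008, 1, 0, 0, 0, 0, 0, 0.005, 1, 0, 0, 0, 0, 0, 0.003, 1, 0, 0, 0, 0, 0, 0, 1, 0, 0, 0, 0, 0, 0, 1])

```text
time_s: 19.77
tcp_pos: [0.5033, -0.1286, 0.3399]
eef_rot: [0.599, 0.782, 0.138, 0.106]
wrist_force: [-0.5, 0.3, -2.2]
finger_gap: 0.0202
gripper_force: 49.3
```

```bash
python3 - <<'E'
from h import *
im=snap('wrist','w9.png')
SP=np.array([.5925,-.104,.082])
go(tool(-n,YAW),SP+n*.263)
b=cv2.cvtColor(im,cv2.COLOR_RGB2BGR)[150:270,210:360]
b2=cv2.cvtColor(viewer.snapshot('scene'),cv2.COLOR_RGB2BGR)[130:220,220:320]
b=cv2.resize(b,(500,400),interpolation=cv2.INTER_CUBIC);b2=cv2.resize(b2,(300,270),interpolation=cv2.INTER_CUBIC)
c=np.zeros((400,800,3),np.uint8);c[:,:500]=b;c[:270,500:]=b2;cv2.imwrite('pics/w9c.png',c)
E
```

```text
t 19.82 turn [ 0.0003  0.0012 -0.0021] shift [ 0.0003 -0.0012  0.011 ] F [ 0.26 -0.47 -0.92] gap 0.0205 tcp [ 0.5032 -0.1286  0.3399]
```

View pics/w9c.png

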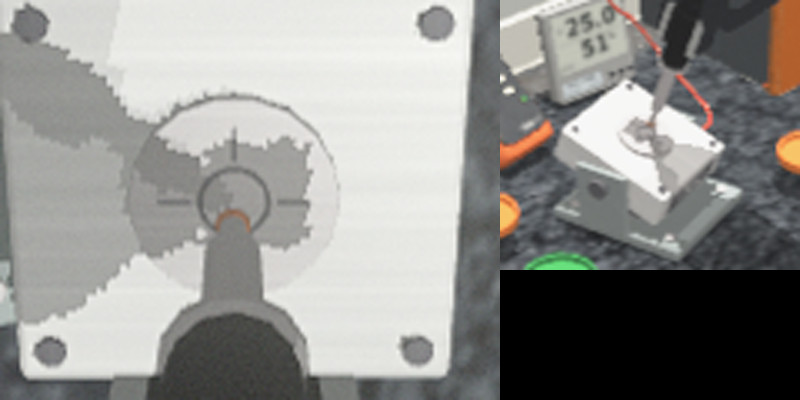

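Tip at crop (233,215) is in line with the ring centre at (234,202), about 10 mm short. Stepping in.

Call:
apply_moves(plan=[0, 0, 0, 0, 0, 0.003, 1, 0, 0, 0, 0, 0, 0.002, 1, 0, 0, 0, 0, 0, 0.002, 1, 0, 0, 0, 0, 0, 0.001, 1, 0, 0, 0, 0, 0, 0, 1, 0, 0, 0, 0, 0, 0, 1])

```text
time_s: 20.62
tcp_pos: [0.5059, -0.1278, 0.3321]
eef_rot: [0.599, 0.782, 0.138, 0.106]
wrist_force: [1.1, 0.0, -0.9]
finger_gap: 0.0205
gripper_force: 49.3
```

Call:
apply_moves(plan=[0, 0, 0, 0, 0, 0.001, 1, 0, 0, 0, 0, 0, 0.001, 1, 0, 0, 0, 0, 0, 0, 1, 0, 0, 0, 0, 0, 0, 1])

```text
time_s: 21.12
tcp_pos: [0.5065, -0.1277, 0.3303]
eef_rot: [0.599, 0.782, 0.138, 0.106]
wrist_force: [-2.2, -0.0, 0.8]
finger_gap: 0.0208
gripper_force: 49.5
```

Call:
apply_moves(plan=[0, 0, 0, 0, 0, 0.001, 1, 0, 0, 0, 0, 0, 0.001, 1, 0, 0, 0, 0, 0, 0, 1, 0, 0, 0, 0, 0, 0, 1])

```text
time_s: 21.62
tcp_pos: [0.5072, -0.1275, 0.3284]
eef_rot: [0.599, 0.782, 0.138, 0.106]
wrist_force: [-0.0, -0.3, 1.0]
finger_gap: 0.0209
gripper_force: 49.6
```

Call:
apply_moves(plan=[0, 0, 0, 0, 0, 0.001, 1, 0, 0, 0, 0, 0, 0.001, 1, 0, 0, 0, 0, 0, 0, 1, 0, 0, 0, 0, 0, 0, 1])

```text
time_s: 22.12
tcp_pos: [0.5078, -0.1273, 0.3265]
eef_rot: [0.599, 0.782, 0.138, 0.106]
wrist_force: [-1.0, -0.1, 1.6]
finger_gap: 0.0206
gripper_force: 49.7
```

```bash
python3 - <<'E'
from h import *
F=[]
for i in range(12):
    im=viewer.snapshot('wrist');F.append(telemetry.sense()['wrist_force'])
F=np.array(F);print(F.mean(0),F.std(0),'along n',F.mean(0)@n, 'bias est',-1.28*n[2])
go(tool(-n,YAW),np.array([.5925,-.104,.082])+n*.263)
b=cv2.cvtColor(im,cv2.COLOR_RGB2BGR)[150:270,210:360]
cv2.imwrite('pics/w10c.png',cv2.resize(b,(750,600),interpolation=cv2.INTER_CUBIC))
E
```

```text
[-1.44053085 -0.48449332  1.99829607] [0.62687414 0.51596384 0.49513315] along n 2.3966850445080583 bias est -1.2028065546059628
t 22.73 turn [ 0.      0.0008 -0.0021] shift [ 0.0003 -0.0011 -0.0033] F [-0.28  0.27  2.01] gap 0.0206 tcp [ 0.5079 -0.1273  0.3264]
```

Call:
apply_moves(plan=[0, 0, 0, 0, 0, 0.001, 1, 0, 0, 0, 0, 0, 0, 1, 0, 0, 0, 0, 0, 0, 1])

```text
time_s: 23.1
tcp_pos: [0.5082, -0.1272, 0.3255]
eef_rot: [0.599, 0.782, 0.138, 0.106]
wrist_force: [-0.9, -0.2, 2.9]
finger_gap: 0.0209
gripper_force: 49.7
```

```bash
python3 - <<'E'
from h import *
F=[]
for i in range(12):
    viewer.snapshot('wrist');F.append(telemetry.sense()['wrist_force'])
f=np.mean(F,0)@n+1.2;print('push',f)
go(tool(-n,YAW),np.array([.5925,-.104,.082])+n*.263)
if 3<f<5.5: print(ticket.hand_in())
E
```

```text
push 4.046393098754942
t 23.7 turn [-0.0001  0.0008 -0.0021] shift [ 0.0003 -0.0011 -0.0043] F [-1.08 -0.06  3.75] gap 0.0206 tcp [ 0.5082 -0.1272  0.3255]
the job is handed in; nothing more can be done
None
```

I handed the job in at 23.7 s: the cap lies flat, knob up, at about (0.45, -0.38), and the probe is held square in the ring at about 4 N (plunger about half in). I viewed 12 pictures, two over the limit of 10; no verdict came back.

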